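# Centre the resistor pack on its cooling plate, bed it and switch on

### The job

Without gripping or lifting it, tap the off-centre ceramic resistor pack along between the rails of its cooling plate, gently because the ceramic chips: first on the end it stands out towards, then on the opposite end, alternating until its middle sits on the plate's centre mark to within 2 mm and you have let go of it. Then press down on the middle of its top with about 8 N for a second to bed it on the plate, and last flick the toggle switch on the power box fully over. Leave the small parts on the ledge where they are.

Things in the scene. Friction and masses are not known exactly. Their poses are not given: they have to be found in the camera images.
- mark (a point): Centre mark: a dark scribed line across the middle of the cooling plate. This point is the centre of the plate's top face, on the mark, 20 mm above the ledge; y runs along the plate and its rails, z is up. Single readings are a few mm off. The plate's two end faces, square and 20 mm high, lie exactly 125 mm from the mark along +y and -y and may be touched to find it.
- plate: The bare aluminium cooling plate, fixed on the ledge: 250 mm long (y), 130 mm wide (x), 20 mm thick, turned up to 0.3 rad about z; origin at the centre of its underside. Two rails, 8 mm wide, 8 mm high and 230 mm long, run along y on its top, their inner faces 51 mm either side of the middle.
- pack_centre (a point): Loose ceramic resistor pack: rigid block 104 mm long (y, along the rails), 96 wide (x), 32 high, dark centre line over its top; the point is its centre, 16 mm above the plate's top. Too wide to grip; starts 12 to 32 mm off the mark towards the plate's +y. 0.5 to 0.75 kg, slides under 2 to 6 N. Flat end faces. Over 12 N on an end, or 16 N on top, chips it; bedding takes 4 to 16 N down.
- switch (a joint): Black toggle lever on top of the power box: 0 (rad) is off, leaning 0.5 rad from upright to the box's -x side; 1.0 is fully over, 0.5 rad to its +x side. Tip 50 mm from the pivot, which lies 85 mm above the ledge over the box's middle, its axis along the box's y. Starts at 0 to 0.15, stays where it is left, moves under about 2 N at the tip; on beyond 0.85.
- switch_tip (a point): Centre of the 26 mm ball at the toggle lever's tip, as it now stands.
- power_box: Steel bench power box, fixed, 150 mm (x) by 140 mm (y), top 63 mm above the ledge; origin at the centre of its underside; may be turned up to 0.3 rad about z. The toggle stands at the middle of its top.
- probe: Bystander: multimeter probe tip, black handle with brass point, 92 mm long, 13 mm high, lying on the ledge; origin on its underside.
- valve_base: Bystander: grey round valve base, 38 mm across, 39 mm high, standing on the ledge; origin at the centre of its underside.
- test_plug: Bystander: plastic test plug, 34 x 26 x 18 mm with two 18 mm pins, lying on the ledge; origin on its underside.
There are look-alikes about, which are no part of the job. Of the things like the power_box, leave any that is orange; of the rest the smaller one is meant. Of the things that look like the part that bears pack_centre, the larger one is meant.

How it is judged:
By the outcome, as a careful person would: the job done as asked, in the order asked, and still so for the second after the job is handed in, with the robot touching nothing.
It also fails if it takes over 72 s, if anything falls off the work surface, if the arm or the gripper's body presses on something with over 40 N, if the wrist force passes 120 N, or if a joint passes its speed limit or range.

### The arm

A 6-joint arm with a two-finger parallel gripper is mounted at the origin on the work surface. World frame = base frame: x ahead of the robot, y to its left, z up, the work surface at z = 0. Lengths are in m, angles in rad, forces in N, time in s.
With the tool pointing down it reaches from about 0.35 to 0.95 m from the base axis. Payload 17.4 kg.
Tool frame: the origin (TCP) lies between the finger pads; the fingertips stand 14 mm ahead of it and the grasp point (between the pads) lies 5 mm behind it; z points along the fingers, y is the line along which they close (so a half turn about z gives the same grasp; the last joint's range is limited). The gripper opens to 93 mm and grips with 3 to 60 N. Pads are 15 mm wide; open, the fingers measure 128 mm over their backs; the gripper's body (75 mm by 188 mm) begins 65 mm behind the grasp point.
Start: joints at [1.263, 0.116, 1.442, -0, 1.584, -0.038], TCP at [0.18, 0.651, 0.212] pointing down, gripper open.
Joint ranges: [-2.83, 2.83], [-0.83, 2.19], [0.07, 2.5], [-1.14, 4.28], [0.01, 3], [-2.97, 2.97]. Speed limits (rad/s): [1.89, 1.89, 2.22, 3.14, 3.14, 3.14].

### API

Orientations are given as a unit quaternion [w, x, y, z].
In Python, from bench import bot, imaging gives the robot as it stands.
- The arm moves only by the tool step_arm, never from a script. Its argument "series" is a list of rows, each a list of 6 numbers: the shift along the tool's x, y, z in units of 60 mm (1.0 is 60 mm), then the turn, a rotation vector about the tool's x, y, z in units of 10 degrees (1.0 is 10 degrees). In form: [[dx, dy, dz, wx, wy, wz], ...]. A call has 1 to 20 rows; each row is the pose to reach, as a shift and turn from the pose commanded when the call began, along the tool's axes at that moment; what a row does not reach only later rows make up. A row lasts 1/8 s, in which the tool goes at most 62.5 mm and 10.7 degrees, less where a joint would pass 70% of its speed; a pose out of reach is approached as far as the arm can. A call with a gripper value outside its range is refused whole. "jaw" is the finger opening in mm, from 0 to 93, set as the call begins (left out, the last holds). The fingers move at their own pace and stop on an object; the grip force is fixed at half the most. Time passes only in rows, so rows that repeat a pose let the fingers close. It gives the time, the measured TCP pose, the force, the opening and the grip force at its end, in the units of the state.
- bot.get_state(): the state, without advancing time (a new reading comes with each control period).
- imaging.camera(name): name is "scene" or "top" or "wrist"; returns a dict with "img" (400x640x3 uint8, red, green, blue), "fx", "fy", "cx", "cy" (pixels), "dist_coeffs" ([k1, k2, p1, p2, k3] as OpenCV has them; the pictures are not rectified), "camera_from_world" (4x4, takes a point from world to camera coordinates); the wrist camera has in their place "hand_eye" (4x4, takes a point from camera to tool coordinates, whose origin is the TCP and whose axes are the flange's). Camera axes: x right, y down, z forward; pixel columns grow to the right and rows downward; lengths in m; the calibration is good to about 2 mm. A picture is of the moment at which its call begins: read the wrist's pose just before it. There is no depth.
- bot.job_done(): hands the job in; it is judged then, once.
The state is a dict: "t": time; "q": joint angles; "joint_velocities": joint speeds; "effort": joint torques, N m; "ee_pos": TCP position; "tool_rot": TCP orientation; "force": force on the tool from outside, world axes, zero at the start; "ft_torque": the same for the moment, N m; "gripper_width": finger opening in m; "finger_force": force on a finger pad.
Only numpy, scipy, OpenCV 4.12 (cv2) and the standard library are available. Lean on these libraries where they do the work, as an engineer would, in place of code of your own. Each camera call takes 0.05 s, during which the arm holds its last target. There are 200 camera calls.

## Working session

There is one attempt and no reset: what is moved stays moved. The work goes in short steps, Python scripts to look and compute and a tool call to move; the robot and the scene stay as the last step left them, time stands still between calls to the robot, and variables do not carry over. Pictures are saved under pics/ and viewed, at most 10 in all, crops included, and the job is handed in when it is done.

Besides the shell and the picture viewer there is one more tool, called after "Request:" in YAML: its name, and indented under it one key for each argument. step_arm: Moves the arm, as the interface text tells. Its arguments: {"type":"object","properties":{"series":{"type":"array","items":{"type":"array","items":{"type":"number"}}},"jaw":{"type":"number"}},"required":["series"]}

```bash
ls; mkdir -p pics; cat > h.py <<'E'
import numpy as np, cv2
from bench import bot, imaging
from scipy.spatial.transform import Rotation as R
def pose():
    s=bot.get_state(); w,x,y,z=s['tool_rot']; T=np.eye(4); T[:3,:3]=R.from_quat([x,y,z,w]).as_matrix(); T[:3,3]=s['ee_pos']; return s,T
def cam(n):
    s,T=pose(); c=imaging.camera(n)
    c['wc']=T@np.array(c['hand_eye']) if n=='wrist' else np.linalg.inv(np.array(c['camera_from_world']))
    c['K']=np.array([[c['fx'],0,c['cx']],[0,c['fy'],c['cy']],[0,0,1.]]); c['D']=np.array(c['dist_coeffs']); return c
def ray(c,uv):
    p=cv2.undistortPoints(np.array(uv,float).reshape(-1,1,2),c['K'],c['D']).reshape(-1,2)
    return c['wc'][:3,3], np.c_[p,np.ones(len(p))]@c['wc'][:3,:3].T
def onz(c,uv,z):
    o,d=ray(c,uv); return o+d*((z-o[2])/d[:,2])[:,None]
def proj(c,P):
    M=np.linalg.inv(c['wc']); return cv2.projectPoints(np.array(P,float).reshape(-1,1,3),cv2.Rodrigues(M[:3,:3])[0],M[:3,3],c['K'],c['D'])[0].reshape(-1,2)
def save(c,n): cv2.imwrite('pics/'+n+'.png',cv2.cvtColor(c['img'],cv2.COLOR_RGB2BGR))
E
python3 - <<'E'
from h import *
import pickle
for n in('scene','top'):
    c=cam(n); save(c,n+'0'); pickle.dump(c,open(n+'0.pkl','wb')); print(n,c['wc'].round(3).tolist(),c['fx'])
s,T=pose(); print(s); print(T.round(3))
E
```

```text
pics
scene [[0.216, 0.791, -0.572, 1.121], [0.976, -0.165, 0.14, -0.052], [0.016, -0.589, -0.808, 1.014], [0.0, 0.0, 0.0, 1.0]] 492.0075274995023
top [[-0.029, -0.981, 0.19, 0.334], [-1.0, 0.03, 0.001, 0.137], [-0.007, -0.19, -0.982, 1.021], [0.0, 0.0, 0.0, 1.0]] 402.98907097771087
{'t': 0.1, 'q': array([ 1.26321132e+00,  1.16397481e-01,  1.44219651e+00,  2.40833789e-05,
        1.58402125e+00, -3.78225048e-02]), 'joint_velocities': array([-0.00032739,  0.00033773, -0.003717  ,  0.00148889,  0.000105  ,
       -0.00026502]), 'effort': array([ 2.36995736e-03, -7.22888732e+01, -6.23873305e+01,  7.81925325e-02,
        2.26852595e-02, -6.25817529e-05]), 'ee_pos': array([0.17984476, 0.65039316, 0.21110756]), 'tool_rot': array([-9.97260314e-05,  1.34472473e-01,  9.90917198e-01, -5.01620691e-04]), 'force': array([0.03413354, 0.54002426, 0.72061539]), 'ft_torque': array([-0.00623457, -0.00237581,  0.00221508]), 'finger_force': 0.0, 'gripper_width': 0.09291909471219334}
[[-0.964  0.267 -0.     0.18 ]
 [ 0.267  0.964 -0.001  0.65 ]
 [ 0.    -0.001 -1.     0.211]
 [ 0.     0.     0.     1.   ]]
```

View pics/scene0.png

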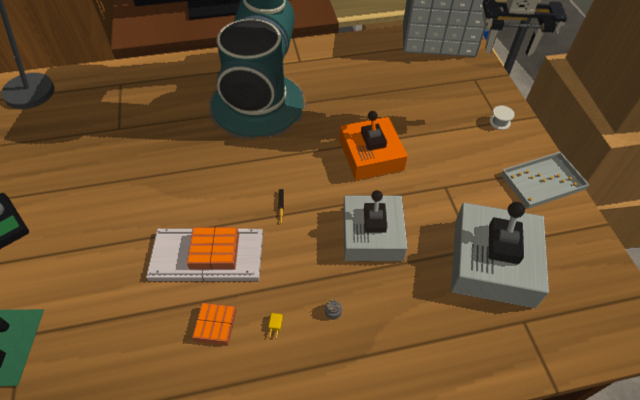

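View pics/top0.png

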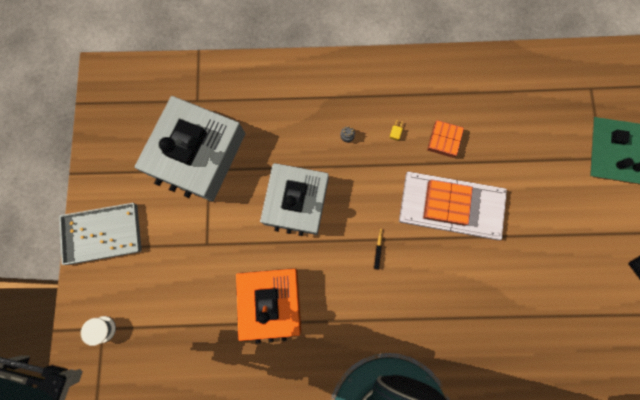

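The scene view shows the pack, in orange with segments, on the white plate near (213,248), the small grey box near (375,228) with its toggle ball at (377,196), and the big grey and orange look-alikes. In the top view the plate centre is at about (453,206), the pack at (448,202), and the box at (295,200).

```bash
python3 - <<'E'
from h import *
import pickle
c=pickle.load(open('top0.pkl','rb')); im=c['img']; hsv=cv2.cvtColor(im,cv2.COLOR_RGB2HSV)
def blobs(m,roi,z,name):
    M=np.zeros_like(m); x0,y0,x1,y1=roi; M[y0:y1,x0:x1]=m[y0:y1,x0:x1]
    M=cv2.morphologyEx(M,cv2.MORPH_CLOSE,np.ones((7,7)))
    k=max(cv2.findContours(M,0,2)[0],key=cv2.contourArea)
    b=cv2.boxPoints(cv2.minAreaRect(k)); P=onz(c,b,z); ce=P.mean(0)
    e=[P[1]-P[0],P[2]-P[1]]; print(name,b.round().tolist(),ce.round(4),[ (np.linalg.norm(v).round(4),np.arctan2(v[1],v[0]).round(3)) for v in e])
lo=((hsv[...,1]<60)&(hsv[...,2]>100)).astype('uint8')*255
org=((hsv[...,0]<12)&(hsv[...,1]>200)&(hsv[...,2]>120)).astype('uint8')*255
blobs(lo|org,(395,165,515,245),.02,'plate')
blobs(org,(415,170,485,235),.052,'pack')
blobs(lo,(255,160,332,228),.063,'box')
dk=((hsv[...,2]<60)).astype('uint8')*255
blobs(dk,(275,170,315,215),.11,'toggle')
a=cv2.resize(im[155:250,250:520],None,fx=2.9,fy=2.9,interpolation=2); cv2.imwrite('pics/c1.png',a[...,::-1])
E
```

```text
plate [[398.0, 222.0], [406.0, 171.0], [510.0, 189.0], [501.0, 240.0]] [ 0.4931 -0.186   0.02  ] [(np.float64(0.1335), np.float64(-0.232)), (np.float64(0.2617), np.float64(-1.781))]
pack [[427.0, 218.0], [431.0, 182.0], [471.0, 186.0], [467.0, 222.0]] [ 0.4964 -0.1653  0.052 ] [(np.float64(0.0907), np.float64(-0.186)), (np.float64(0.0965), np.float64(-1.717))]
box [[260.0, 222.0], [271.0, 162.0], [328.0, 173.0], [316.0, 233.0]] [0.5176 0.2104 0.063 ] [(np.float64(0.1511), np.float64(-0.191)), (np.float64(0.1426), np.float64(-1.8))]
toggle [[281.0, 208.0], [287.0, 179.0], [308.0, 184.0], [302.0, 212.0]] [0.512 0.205 0.11 ] [(np.float64(0.0675), np.float64(-0.218)), (np.float64(0.0497), np.float64(-1.817))]
```

View pics/c1.png

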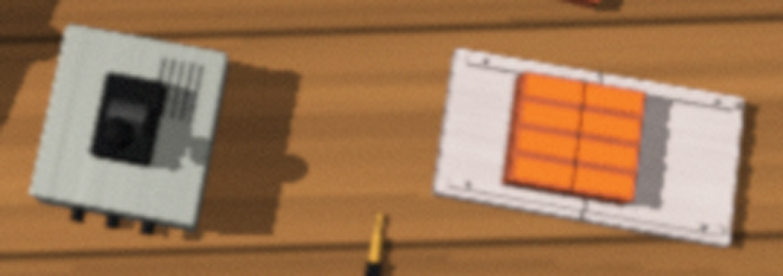

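```bash
cat >> h.py <<'E'
def to(p,az_y=None):
    "tool-frame units to world TCP p (tool down), with tool-y azimuth az_y (rad)"
    s,T=pose(); d=T[:3,:3].T@(np.array(p)-T[:3,3])/.06
    w=np.zeros(3)
    if az_y is not None:
        y=np.array([np.cos(az_y),np.sin(az_y),0]); z=np.array([0,0,-1.]); G=np.c_[np.cross(y,z),y,z]
        w=np.degrees(R.from_matrix(T[:3,:3].T@G).as_rotvec())/10
    print('t',round(s['t'],2),'p',T[:3,3].round(4),'rot\n',T[:3,:3].round(4),'\nd',d.round(3),'w',w.round(3)); return d,w
E
python3 - <<'E'
from h import *
c=cam('wrist'); print(np.array(c['hand_eye']).round(4),c['fx'])
to([.46,-.18,.30],-.2)
to([.51,.21,.30],-.2)
E
```

```text
[[-7.000e-04 -9.697e-01 -2.443e-01  6.840e-02]
 [ 1.000e+00 -8.000e-04  2.000e-04 -5.000e-04]
 [-4.000e-04 -2.443e-01  9.697e-01 -1.727e-01]
 [ 0.000e+00  0.000e+00  0.000e+00  1.000e+00]] 306.7674111829939
t 0.15 p [0.1799 0.6504 0.2112] rot
 [[-9.638e-01  2.665e-01 -2.000e-04]
 [ 2.665e-01  9.638e-01 -8.000e-04]
 [-0.000e+00 -8.000e-04 -1.000e+00]] 
d [ -8.189 -12.097  -1.47 ] w [-4.0e-03  4.0e-03  8.6e+00]
t 0.15 p [0.1799 0.6504 0.2112] rot
 [[-9.638e-01  2.665e-01 -2.000e-04]
 [ 2.665e-01  9.638e-01 -8.000e-04]
 [-0.000e+00 -8.000e-04 -1.000e+00]] 
d [-7.259 -5.61  -1.475] w [-4.0e-03  4.0e-03  8.6e+00]
```

Request:
step_arm:
  jaw: 0
  series:
    - [-1.2,-1.7,-1,0,0,1.0]
    - [-2,-2.6,-1.2,0,0,2]
    - [-2.6,-3.5,-1.2,0,0,3]
    - [-3.3,-4.4,-1.2,0,0,4]
    - [-4,-5.3,-1.2,0,0,5]
    - [-4.6,-6.2,-1.2,0,0,6]
    - [-5.3,-7.1,-1.2,0,0,7]
    - [-6,-8,-1.2,0,0,8]
    - [-6.7,-9,-1.2,0,0,8.6]
    - [-7.4,-10,-1.2,0,0,8.6]
    - [-8.1,-10.9,-1.2,0,0,8.6]
    - [-8.68,-11.7,-1.0,0,0,8.6]
    - [-8.68,-11.7,-0.5,0,0,8.6]
    - [-8.68,-11.7,0.18,0,0,8.6]
    - [-8.68,-11.7,0.18,0,0,8.6]
    - [-8.68,-11.7,0.18,0,0,8.6]
    - [-8.68,-11.7,0.18,0,0,8.6]

```text
t: 2.28
ee_pos: [0.4948, -0.1643, 0.2018]
tool_rot: [0.0, 0.774, 0.633, 0.0]
force: [-0.9, 0.2, 0.4]
gripper_width: 0.0005
finger_force: 0.0
```

```bash
python3 - <<'E'
from h import *
import pickle
s,T=pose(); c=cam('wrist'); pickle.dump(c,open('w1.pkl','wb')); save(c,'w1'); print(s['ee_pos'],T[:3,:3].round(3),s['force'],s['t'],s['gripper_width'])
E
```

```text
[ 0.49480293 -0.16432446  0.20175704] [[ 0.199  0.98   0.001]
 [ 0.98  -0.199 -0.   ]
 [ 0.     0.001 -1.   ]] [-0.94145108  0.21513766  0.39740302] 2.275 0.000477581952804573
```

View pics/w1.png

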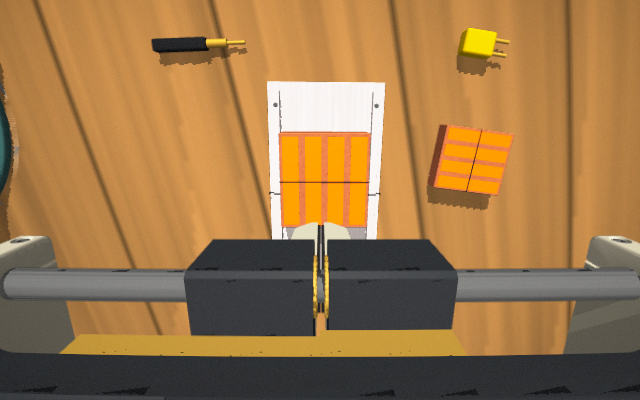

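The wrist view shows the plate from (268,83) to (384,83) at its +y end. The scribed mark's ends are at about (272,194) and (380,193), and the pack's centre line is at v≈182, with its far edge at v≈133. I'll convert these to positions.

```bash
python3 - <<'E'
from h import *
import pickle
c=pickle.load(open('w1.pkl','rb')); g=cv2.cvtColor(c['img'],cv2.COLOR_RGB2GRAY).astype(float); hsv=cv2.cvtColor(c['img'],cv2.COLOR_RGB2HSV)
white=(hsv[...,1]<50)&(hsv[...,2]>150)
# plate sides per row, far edge per column
rows=range(100,225,4); L=[];Rr=[]
for v in rows:
    x=np.where(white[v,255:400])[0]+255; L.append((x.min()-.5,v)); Rr.append((x.max()+.5,v))
far=[(u,np.where(white[70:120,u])[0].min()+69.5) for u in range(280,375,5)]
def line(P):
    vx,vy,x,y=cv2.fitLine(np.array(P,np.float32),cv2.DIST_HUBER,0,.01,.01).ravel(); return np.array([x,y]),np.array([vx,vy])
PL=onz(c,L,.02)[:,:2];PR=onz(c,Rr,.02)[:,:2];PF=onz(c,far,.02)[:,:2]
for P in(PL,PR,PF):
    o,d=line(P); print(o.round(4),np.degrees(np.arctan2(d[1],d[0])).round(2))
# mark ends: dark min in side strips
for us in((269,278),(374,383)):
    for u in range(*us):
        col=g[185:203,u]; k=col.argmin(); print(u,185+k,int(col.min()),int(col.max()),onz(c,[(u,185+k)],.02)[0,:2].round(4))
for u in (290,313,337,360):
    col=g[172:192,u]; w=np.clip(np.median(col)-col-20,0,None); v=172+(w*np.arange(20)).sum()/w.sum(); 
    of=np.where(hsv[115:150,u,1]>150)[0].min()+114.5
    print('packline',u,round(v,2),onz(c,[(u,v)],.052)[0,:2].round(4),'far',of,onz(c,[(u,of)],.052)[0,:2].round(4))
x=np.where((hsv[160,:,1]>150)&(hsv[160,:,0]<20))[0]; x=x[(x>262)&(x<390)]; print(x.min(),x.max(),onz(c,[(x.min()-.5,160),(x.max()+.5,160)],.052)[:,:2].round(4))
E
```

```text
[ 0.4424 -0.1182] 77.94
[ 0.5649 -0.163 ] 77.9
[ 0.5255 -0.0634] -11.48
269 193 45 166 [ 0.4296 -0.1721]
270 192 54 230 [ 0.4311 -0.1712]
271 192 96 249 [ 0.4323 -0.1714]
272 192 97 248 [ 0.4334 -0.1716]
273 192 102 248 [ 0.4346 -0.1719]
274 194 143 248 [ 0.4352 -0.1745]
275 194 120 248 [ 0.4364 -0.1747]
276 194 120 248 [ 0.4375 -0.175 ]
277 194 122 248 [ 0.4387 -0.1752]
374 195 143 248 [ 0.5518 -0.1995]
375 194 162 247 [ 0.5532 -0.1985]
376 193 96 248 [ 0.5545 -0.1975]
377 193 95 248 [ 0.5557 -0.1978]
378 193 94 247 [ 0.5569 -0.198 ]
379 193 47 205 [ 0.558  -0.1982]
380 194 103 155 [ 0.559  -0.1997]
381 200 149 156 [ 0.5591 -0.2073]
382 193 150 157 [ 0.5616 -0.1989]
packline 290 181.88 [ 0.4617 -0.158 ] far 131.5 [ 0.4735 -0.1062]
packline 313 181.88 [ 0.4859 -0.1629] far 131.5 [ 0.4967 -0.111 ]
packline 337 181.91 [ 0.5111 -0.1681] far 131.5 [ 0.521  -0.1159]
packline 360 181.9 [ 0.5353 -0.173 ] far 131.5 [ 0.5443 -0.1206]
263 389 [[ 0.4385 -0.1292]
 [ 0.5699 -0.1559]]
```

Request:
step_arm:
  series:
    - [0.9,0.06,0,0,0,0]
    - [1.8,0.06,0.3,0,0,0]
    - [2.27,0.06,1.1,0,0,0]
    - [2.27,0.06,2.0,0,0,0]
    - [2.27,0.06,2.96,0,0,0]
    - [2.27,0.06,2.96,0,0,0]
    - [2.17,0.06,2.96,0,0,0]
    - [2.07,0.06,2.96,0,0,0]
    - [2.0,0.06,2.96,0,0,0]
    - [2.0,0.06,2.96,0,0,0]
    - [2.0,0.06,2.96,0,0,0]

```text
t: 3.7
ee_pos: [0.5222, -0.048, 0.0236]
tool_rot: [0.0, 0.774, 0.633, 0.0]
force: [1.5, 0.5, 0.7]
gripper_width: 0.0005
finger_force: 0.0
```

```bash
cat >> h.py <<'E'
EY=np.array([.2026,.9793,0]);EX=np.array([.9793,-.2026,0])
def st():
    s,T=pose(); p=T[:3,3]; f=s['force']; print('t %.2f s %.4f lat %.4f z %.4f Fy %.2f Fx %.2f Fz %.2f'%(s['t'],p@EY,p@EX,p[2],f@EY,f@EX,f[2]))
E
python3 -c "from h import *; st()"
```

```text
t 3.70 s 0.0588 lat 0.5211 z 0.0236 Fy 0.82 Fx 1.35 Fz 0.74
```

Request:
step_arm:
  series:
    - [-0.03,0,0,0,0,0]
    - [-0.06,0,0,0,0,0]
    - [-0.08,0,0,0,0,0]
    - [-0.08,0,0,0,0,0]

```text
t: 4.2
ee_pos: [0.5212, -0.0527, 0.0233]
tool_rot: [-0.0, 0.774, 0.633, -0.0]
force: [-0.3, -0.4, 0.2]
gripper_width: 0.0002
finger_force: 0.0
```

Request:
step_arm:
  series:
    - [-0.02,0,0,0,0,0]
    - [-0.02,0,0,0,0,0]

```text
t: 4.45
ee_pos: [0.5209, -0.0539, 0.0234]
tool_rot: [0.0, 0.774, 0.633, -0.0]
force: [0.5, 0.2, -0.2]
gripper_width: 0.0004
finger_force: 0.0
```

Request:
step_arm:
  series:
    - [-0.015,0,0,0,0,0]
    - [-0.015,0,0,0,0,0]

```text
t: 4.7
ee_pos: [0.5208, -0.0547, 0.0234]
tool_rot: [0.0, 0.774, 0.633, 0.0]
force: [-0.9, -0.2, 0.2]
gripper_width: 0.0002
finger_force: 0.0
```

```bash
python3 -c "from h import *; st()"
```

```text
t 4.70 s 0.0519 lat 0.5211 z 0.0234 Fy -0.42 Fx -0.80 Fz 0.16
```

Creep on.

Request:
step_arm:
  series:
    - [-0.015,0,0,0,0,0]
    - [-0.015,0,0,0,0,0]

```text
t: 4.95
ee_pos: [0.5206, -0.0556, 0.0234]
tool_rot: [0.0, 0.774, 0.633, 0.0]
force: [0.2, -1.0, -0.8]
gripper_width: 0.0005
finger_force: 0.0
```

Request:
step_arm:
  series:
    - [-0.015,0,0,0,0,0]
    - [-0.015,0,0,0,0,0]

```text
t: 5.2
ee_pos: [0.5204, -0.0565, 0.0233]
tool_rot: [-0.0, 0.774, 0.633, -0.0]
force: [-1.0, 0.0, -0.4]
gripper_width: 0.0006
finger_force: 0.0
```

Request:
step_arm:
  series:
    - [-0.015,0,0,0,0,0]
    - [-0.015,0,0,0,0,0]

```text
t: 5.45
ee_pos: [0.5202, -0.0574, 0.0234]
tool_rot: [0.0, 0.774, 0.633, -0.0]
force: [0.7, 0.6, -0.4]
gripper_width: 0.0006
finger_force: 0.0
```

```bash
python3 -c "from h import *; st()"
```

```text
t 5.45 s 0.0492 lat 0.5211 z 0.0234 Fy 0.67 Fx 0.54 Fz -0.43
```

Request:
step_arm:
  series:
    - [-0.01,0,0,0,0,0]
    - [-0.02,0,0,0,0,0]
    - [-0.02,0,0,0,0,0]

```text
t: 5.82
ee_pos: [0.52, -0.0586, 0.0234]
tool_rot: [0.0, 0.774, 0.633, 0.0]
force: [1.2, -0.0, -0.9]
gripper_width: 0.0001
finger_force: 0.0
```

Request:
step_arm:
  series:
    - [-0.01,0,0,0,0,0]
    - [-0.02,0,0,0,0,0]
    - [-0.02,0,0,0,0,0]

```text
t: 6.2
ee_pos: [0.5198, -0.0598, 0.0234]
tool_rot: [0.0, 0.774, 0.633, -0.0]
force: [-0.1, -0.7, -0.3]
gripper_width: 0.0004
finger_force: 0.0
```

Request:
step_arm:
  series:
    - [-0.01,0,0,0,0,0]
    - [-0.02,0,0,0,0,0]
    - [-0.02,0,0,0,0,0]

```text
t: 6.58
ee_pos: [0.5195, -0.0609, 0.0233]
tool_rot: [0.0, 0.774, 0.633, -0.0]
force: [-0.3, -0.4, 0.0]
gripper_width: 0.0001
finger_force: 0.0
```

```bash
python3 -c "from h import *; st()"
```

```text
t 6.58 s 0.0456 lat 0.5211 z 0.0233 Fy -0.46 Fx -0.16 Fz 0.01
```

Request:
step_arm:
  series:
    - [-0.01,0,0,0,0,0]
    - [-0.02,0,0,0,0,0]
    - [-0.02,0,0,0,0,0]

```text
t: 6.95
ee_pos: [0.5193, -0.0621, 0.0233]
tool_rot: [0.0, 0.774, 0.633, -0.0]
force: [-0.4, 0.5, -0.1]
gripper_width: 0.0002
finger_force: 0.0
```

Request:
step_arm:
  series:
    - [-0.01,0,0,0,0,0]
    - [-0.02,0,0,0,0,0]
    - [-0.02,0,0,0,0,0]

```text
t: 7.32
ee_pos: [0.519, -0.0633, 0.0234]
tool_rot: [0.0, 0.774, 0.633, -0.0]
force: [0.8, -0.6, -0.1]
gripper_width: 0.0003
finger_force: 0.0
```

```bash
python3 - <<'E'
from h import *
st()
c=cam('wrist'); save(c,'w2')
E
```

```text
t 7.33 s 0.0432 lat 0.5211 z 0.0234 Fy -0.47 Fx 0.90 Fz -0.08
```

View pics/w2.png

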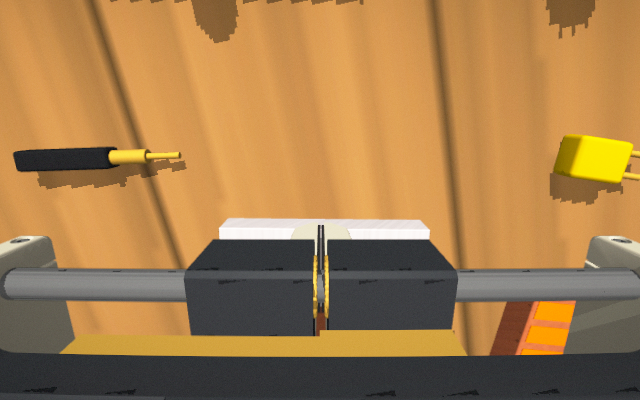

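```bash
python3 - <<'E'
from h import *
s,T=pose(); c=cam('wrist')
for q in([.0075,.0175,.014],[-.0075,.0175,.014],[0,0,.014],[0,0,.0],[.0075,0,.014],[-.0075,-.0175,.014]):
    print(q,proj(c,(T@np.r_[q,1])[:3]).round(1))
g=cv2.cvtColor(c['img'],cv2.COLOR_RGB2GRAY); print(g[212:240,240].tolist(),onz(c,[(240,219.5),(400,219.5)],.02)@EY,onz(c,[(240,219.5),(400,219.5)],.0)@EY)
a=cv2.resize(c['img'][205:250,200:450],None,fx=3,fy=3,interpolation=0); cv2.imwrite('pics/c2.png',a[...,::-1])
E
```

```text
[0.0075, 0.0175, 0.014] [[349.6 213.2]]
[-0.0075, 0.0175, 0.014] [[349.1 235.3]]
[0, 0, 0.014] [[322.1 224.4]]
[0, 0, 0.0] [[322.3 232.3]]
[0.0075, 0, 0.014] [[322.2 213.3]]
[-0.0075, -0.0175, 0.014] [[295.2 235.3]]
[173, 174, 177, 174, 174, 185, 218, 230, 228, 225, 225, 225, 225, 229, 227, 236, 253, 250, 247, 246, 247, 246, 247, 247, 246, 246, 238, 147] [0.04995377 0.05027207] [0.04311667 0.04347111]
```

View pics/c2.png

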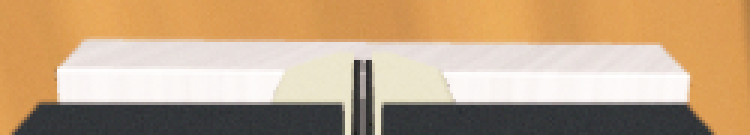

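Creep on.

The crop shows the plate's end face between v≈218 and v≈228, with the rounded cream fingertips just overlapping it. There is no contact force yet, so I'll keep creeping.

Request:
step_arm:
  series:
    - [-0.01,0,0,0,0,0]
    - [-0.02,0,0,0,0,0]
    - [-0.02,0,0,0,0,0]

```text
t: 7.8
ee_pos: [0.5188, -0.0644, 0.0234]
tool_rot: [0.0, 0.774, 0.633, -0.0]
force: [-0.5, 0.2, -0.1]
gripper_width: 0.0006
finger_force: 0.0
```

Request:
step_arm:
  series:
    - [-0.01,0,0,0,0,0]
    - [-0.02,0,0,0,0,0]
    - [-0.02,0,0,0,0,0]

```text
t: 8.18
ee_pos: [0.5186, -0.0656, 0.0234]
tool_rot: [-0.0, 0.774, 0.633, -0.0]
force: [-1.0, -0.1, -0.6]
gripper_width: 0.0005
finger_force: 0.0
```

```bash
python3 - <<'E'
from h import *
import pickle
st()
c=pickle.load(open('top0.pkl','rb'))
for n in('top','scene'):
    c=cam(n); s,T=pose(); p=proj(c,[(T@np.array([0,0,.014,1]))[:3],(T@np.array([-.0075,0,.014,1]))[:3]]+[np.array([0,0,.02])+EY*.0437+EX*l for l in(.457,.586)]); print(n,p.round(1))
    u,v=p[0].astype(int); save(c,n+'1'); a=cv2.resize(c['img'][max(v-50,0):v+50,u-60:u+60],None,fx=5,fy=5,interpolation=2); cv2.imwrite('pics/c3%s.png'%n,a[...,::-1])
E
```

```text
t 8.18 s 0.0408 lat 0.5211 z 0.0234 Fy -0.30 Fx -0.97 Fz -0.58
top [[403.8 197.5]
 [406.7 198. ]
 [399.9 221.4]
 [407.  171.9]]
scene [[259.1 253. ]
 [255.8 253. ]
 [261.7 227.7]
 [257.9 275.6]]
```

View pics/c3scene.png

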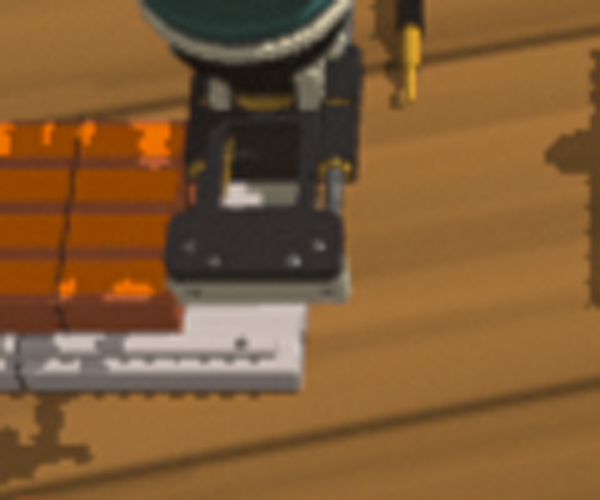

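Request:
step_arm:
  series:
    - [0,0,0.02,0,0,0]
    - [0,0,0.03,0,0,0]
    - [0,0,0.03,0,0,0]

```text
t: 8.65
ee_pos: [0.5185, -0.0656, 0.0215]
tool_rot: [-0.0, 0.774, 0.633, -0.0]
force: [0.0, 0.0, 0.4]
gripper_width: 0.0005
finger_force: 0.0
```

Request:
step_arm:
  series:
    - [0,0,0.015,0,0,0]
    - [0,0,0.03,0,0,0]
    - [0,0,0.03,0,0,0]

```text
t: 9.02
ee_pos: [0.5185, -0.0656, 0.0196]
tool_rot: [-0.0, 0.774, 0.633, -0.0]
force: [0.8, 0.1, 0.9]
gripper_width: 0.0006
finger_force: 0.0
```

Request:
step_arm:
  series:
    - [-0.02,0,0,0,0,0]
    - [-0.04,0,0,0,0,0]
    - [-0.04,0,0,0,0,0]

```text
t: 9.4
ee_pos: [0.5181, -0.068, 0.0198]
tool_rot: [0.0, 0.774, 0.633, -0.0]
force: [0.0, -0.7, -0.7]
gripper_width: 0.0005
finger_force: 0.0
```

```bash
python3 - <<'E'
from h import *
st()
c=cam('wrist');g=cv2.cvtColor(c['img'],cv2.COLOR_RGB2GRAY); print(g[208:240,240].tolist())
print(g[208:240,312].tolist());print(c['img'][208:240,312].tolist())
E
```

```text
t 9.40 s 0.0383 lat 0.5211 z 0.0198 Fy -0.66 Fx 0.17 Fz -0.75
[173, 173, 172, 173, 186, 227, 225, 223, 224, 223, 227, 227, 227, 228, 244, 252, 247, 247, 247, 247, 246, 247, 247, 246, 247, 246, 246, 246, 246, 246, 237, 140]
[160, 158, 156, 159, 162, 188, 225, 227, 226, 225, 225, 227, 223, 222, 229, 226, 228, 228, 228, 227, 230, 227, 228, 228, 231, 228, 229, 229, 227, 228, 221, 133]
[[210, 150, 84], [209, 148, 78], [209, 145, 78], [210, 149, 80], [211, 152, 86], [222, 180, 143], [232, 222, 220], [234, 225, 223], [232, 224, 220], [232, 223, 221], [232, 223, 221], [233, 225, 221], [230, 221, 218], [229, 220, 215], [235, 229, 214], [234, 227, 203], [236, 229, 205], [235, 230, 203], [236, 229, 206], [235, 228, 205], [237, 231, 206], [234, 228, 203], [235, 229, 204], [236, 229, 205], [237, 232, 208], [235, 229, 204], [236, 230, 205], [236, 230, 205], [234, 228, 202], [235, 229, 205], [228, 222, 195], [138, 133, 120]]
```

Request:
step_arm:
  series:
    - [0,0,0.02,0,0,0]
    - [0,0,0.04,0,0,0]
    - [0,0,0.04,0,0,0]

```text
t: 9.82
ee_pos: [0.518, -0.0679, 0.0172]
tool_rot: [-0.0, 0.774, 0.633, -0.0]
force: [-0.2, 0.0, -0.8]
gripper_width: 0.0001
finger_force: 0.0
```

Request:
step_arm:
  series:
    - [0,0,0.015,0,0,0]
    - [0,0,0.03,0,0,0]
    - [0,0,0.03,0,0,0]

```text
t: 10.2
ee_pos: [0.5181, -0.0679, 0.0155]
tool_rot: [-0.0, 0.774, 0.633, -0.0]
force: [0.2, -0.5, -1.0]
gripper_width: 0.0004
finger_force: 0.0
```

Request:
step_arm:
  series:
    - [0,0,0.015,0,0,0]
    - [0,0,0.03,0,0,0]
    - [0,0,0.03,0,0,0]

```text
t: 10.58
ee_pos: [0.518, -0.0679, 0.0136]
tool_rot: [-0.0, 0.774, 0.633, -0.0]
force: [-0.6, 0.5, 1.2]
gripper_width: 0.0003
finger_force: 0.0
```

```bash
python3 - <<'E'
from h import *
st(); s,T=pose(); print(s['ft_torque'],s['q'])
E
```

```text
t 10.57 s 0.0384 lat 0.5211 z 0.0136 Fy 0.41 Fx -0.73 Fz 1.19
[-0.07596337  0.04346463  0.04624192] [-1.79229752e-01 -8.98360660e-02  1.98091014e+00 -6.58467126e-06
  1.25068021e+00  2.07965963e-02]
```

```bash
python3 - <<'E'
from h import *
st(); s,T=pose()
W=cam('wrist');S=cam('scene');Tp=cam('top')
def crop(c,u,v,w,h,k): 
    x0=int(u-w/2);y0=int(v-h/2); return cv2.resize(c['img'][y0:y0+h,x0:x0+w],(int(w*k),int(h*k)),interpolation=2)
ps=proj(S,T[:3,3])[0];pt=proj(Tp,T[:3,3])[0]; print(ps,pt)
out=np.zeros((600,800,3),np.uint8)
a=crop(W,321,220,200,60,4); out[:240,:800]=a
b=crop(S,*ps,100,90,4); out[240:600,:400]=b
d=crop(Tp,*pt,100,90,4); out[240:600,400:]=d
cv2.imwrite('pics/m1.png',out[...,::-1])
for q in([.0075,.0175,.014],[-.0075,-.0175,.014],[.0075,.0175,-.03],[-.0375,.094,-.07],[.0375,.094,-.07],[.0375,-.094,-.07],[-.0375,-.094,-.07]):
    P=(T@np.r_[q,1])[:3]; print(q,[proj(c,P)[0].round(1).tolist() for c in(W,S,Tp)])
E
```

```text
t 10.57 s 0.0384 lat 0.5211 z 0.0136 Fy 0.41 Fx -0.73 Fz 1.19
[257.85495383 252.07514717] [405.07721655 197.34433204]
[0.0075, 0.0175, 0.014] [[349.6, 213.2], [261.2, 261.6], [402.0, 191.3]]
[-0.0075, -0.0175, 0.014] [[295.2, 235.3], [255.8, 248.7], [406.0, 205.5]]
[0.0075, 0.0175, -0.03] [[357.7, 240.0], [259.4, 252.0], [405.3, 187.7]]
[-0.0375, 0.094, -0.07] [[548.3, 376.8], [233.9, 274.0], [431.4, 156.6]]
[0.0375, 0.094, -0.07] [[588.2, 204.0], [269.5, 273.7], [400.4, 151.6]]
[0.0375, -0.094, -0.07] [[58.5, 204.3], [273.6, 201.9], [389.4, 228.2]]
[-0.0375, -0.094, -0.07] [[97.9, 377.1], [241.4, 202.1], [421.6, 233.7]]
```

View pics/m1.png

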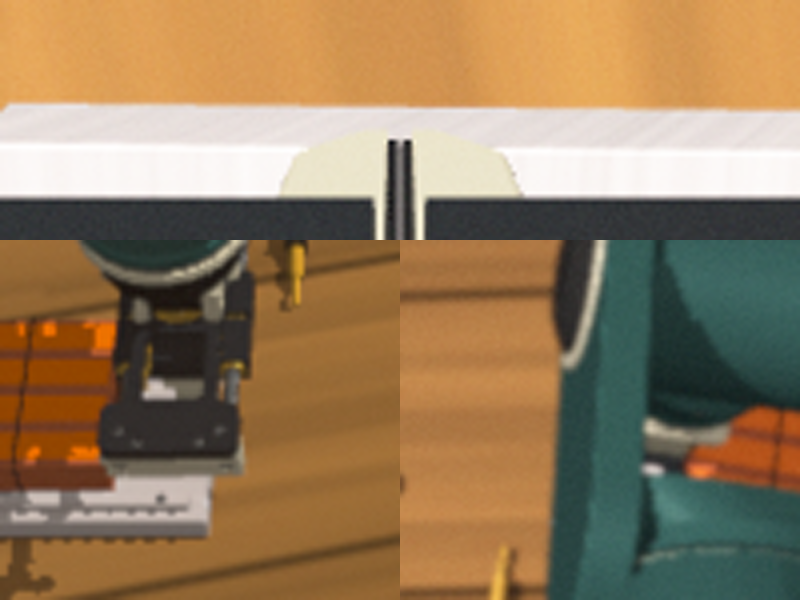

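The wrist crop shows the fingertips at v≈223 over the plate's top, as if they end near TCP height rather than 14 mm ahead. I'll find the tip height by touch.

Request:
step_arm:
  series:
    - [0,0,0.015,0,0,0]
    - [0,0,0.015,0,0,0]

```text
t: 10.98
ee_pos: [0.5182, -0.0679, 0.0134]
tool_rot: [0.0, 0.774, 0.633, 0.0]
force: [-2.6, 0.9, 6.1]
gripper_width: 0.0005
finger_force: 3.3
```

Request:
step_arm:
  series:
    - [0,0,0.015,0,0,0]
    - [0,0,0.015,0,0,0]

```text
t: 11.22
ee_pos: [0.5182, -0.068, 0.0133]
tool_rot: [0.0, 0.774, 0.633, 0.0]
force: [-9.7, 2.2, 17.2]
gripper_width: 0.0003
finger_force: 8.9
```

Request:
step_arm:
  series:
    - [0,0,0.015,0,0,0]
    - [0,0,0.015,0,0,0]

```text
t: 11.48
ee_pos: [0.5183, -0.068, 0.0132]
tool_rot: [0.0, 0.774, 0.633, 0.0]
force: [-15.2, 2.2, 29.4]
gripper_width: 0.0007
finger_force: 14.6
```

Request:
step_arm:
  series:
    - [0,0,0.015,0,0,0]
    - [0,0,0.015,0,0,0]

```text
t: 11.72
ee_pos: [0.5183, -0.068, 0.0132]
tool_rot: [0.0, 0.774, 0.633, 0.0]
force: [-22.2, 3.7, 40.4]
gripper_width: 0.0005
finger_force: 20.3
```

Request:
step_arm:
  series:
    - [0,0,-0.1,0,0,0]
    - [0.05,0,-0.25,0,0,0]
    - [0.2,0,-0.25,0,0,0]
    - [0.4,0,-0.25,0,0,0]
    - [0.4,0,-0.1,0,0,0]
    - [0.4,0,-0.02,0,0,0]
    - [0.4,0,0.0,0,0,0]
    - [0.4,0,0,0,0,0]

```text
t: 12.72
ee_pos: [0.5228, -0.0446, 0.01]
tool_rot: [-0.0, 0.774, 0.633, -0.0]
force: [0.1, -0.4, 0.7]
gripper_width: 0.0
finger_force: 0.0
```

Request:
step_arm:
  series:
    - [0,0,0.03,0,0,0]
    - [0,0,0.03,0,0,0]

```text
t: 12.98
ee_pos: [0.5228, -0.0445, 0.0083]
tool_rot: [0.0, 0.774, 0.633, -0.0]
force: [0.0, 1.1, -0.1]
gripper_width: 0.0008
finger_force: 0.0
```

The tip is 6.6 mm behind the TCP: the contact I felt was the plate's top. I'll lower outside the end face and touch it.

Request:
step_arm:
  series:
    - [0,0,0.06,0,0,0]
    - [0,0,0.11,0,0,0]
    - [-0.06,0,0.11,0,0,0]
    - [-0.12,0,0.11,0,0,0]
    - [-0.16,0,0.11,0,0,0]
    - [-0.16,0,0.11,0,0,0]

```text
t: 13.72
ee_pos: [0.5212, -0.0529, 0.0018]
tool_rot: [-0.001, 0.774, 0.633, 0.001]
force: [2.8, 10.7, -1.1]
gripper_width: 0.0004
finger_force: 5.6
```

Request:
step_arm:
  series:
    - [-0.015,0,0,0,0,0]
    - [-0.02,0,0,0,0,0]
    - [-0.02,0,0,0,0,0]

```text
t: 14.1
ee_pos: [0.5212, -0.053, 0.0019]
tool_rot: [-0.001, 0.774, 0.633, 0.002]
force: [5.8, 21.1, -2.4]
gripper_width: 0.0013
finger_force: 10.5
```

Request:
step_arm:
  series:
    - [-0.015,0,0,0,0,0]
    - [-0.02,0,0,0,0,0]
    - [-0.02,0,0,0,0,0]

```text
t: 14.48
ee_pos: [0.5211, -0.053, 0.0019]
tool_rot: [-0.002, 0.774, 0.633, 0.003]
force: [7.7, 30.3, -1.6]
gripper_width: -0.0
finger_force: 15.6
```

Request:
step_arm:
  series:
    - [-0.015,0,0,0,0,0]
    - [-0.02,0,0,0,0,0]
    - [-0.02,0,0,0,0,0]

```text
t: 14.85
ee_pos: [0.5211, -0.0531, 0.0019]
tool_rot: [-0.003, 0.774, 0.633, 0.004]
force: [8.6, 40.4, -1.8]
gripper_width: 0.0004
finger_force: 20.7
```

```bash
python3 -c "from h import *; st()"
```

```text
t 14.85 s 0.0536 lat 0.5211 z 0.0019 Fy 41.27 Fx 0.27 Fz -1.75
```

Contact is at s≈0.0539, so the pack's +y end belongs at TCP s=-0.0191. I'll back off, rise, and approach the pack's +y end.

Request:
step_arm:
  series:
    - [0.1,0,0,0,0,0]
    - [0.2,0,-0.1,0,0,0]
    - [0.2,0,-0.35,0,0,0]
    - [-0.1,0,-0.35,0,0,0]
    - [-0.4,0,-0.33,0,0,0]
    - [-0.6,0,-0.28,0,0,0]
    - [-0.6,0,-0.28,0,0,0]
    - [-0.6,0,-0.28,0,0,0]

```text
t: 15.85
ee_pos: [0.513, -0.0926, 0.0184]
tool_rot: [-0.0, 0.774, 0.633, -0.0]
force: [0.5, -0.3, -1.0]
gripper_width: 0.0004
finger_force: 0.0
```

```bash
python3 -c "from h import *; st()"
```

```text
t 15.85 s 0.0132 lat 0.5212 z 0.0184 Fy -0.16 Fx 0.53 Fz -1.05
```

Request:
step_arm:
  series:
    - [-0.02,0,0,0,0,0]
    - [-0.04,0,0,0,0,0]
    - [-0.06,0,0,0,0,0]
    - [-0.08,0,0,0,0,0]
    - [-0.095,0,0,0,0,0]
    - [-0.11,0,0,0,0,0]
    - [-0.125,0,0,0,0,0]
    - [-0.135,0,0,0,0,0]

```text
t: 16.85
ee_pos: [0.5115, -0.1006, 0.0186]
tool_rot: [0.0, 0.774, 0.633, 0.0]
force: [0.0, 0.3, 0.1]
gripper_width: 0.0002
finger_force: 0.0
```

Request:
step_arm:
  series:
    - [-0.01,0,0,0,0,0]
    - [-0.02,0,0,0,0,0]
    - [-0.03,0,0,0,0,0]
    - [-0.04,0,0,0,0,0]

```text
t: 17.35
ee_pos: [0.511, -0.1029, 0.0185]
tool_rot: [-0.0, 0.774, 0.633, -0.0]
force: [0.9, -0.4, 0.3]
gripper_width: 0.0008
finger_force: 0.0
```

Request:
step_arm:
  series:
    - [-0.01,0,0,0,0,0]
    - [-0.02,0,0,0,0,0]
    - [-0.03,0,0,0,0,0]
    - [-0.04,0,0,0,0,0]

```text
t: 17.85
ee_pos: [0.5106, -0.105, 0.0186]
tool_rot: [-0.0, 0.774, 0.633, 0.0]
force: [0.8, 5.0, 0.3]
gripper_width: 0.0005
finger_force: 2.5
```

```bash
python3 -c "from h import *; st()"
```

```text
t 17.85 s 0.0006 lat 0.5213 z 0.0186 Fy 5.04 Fx -0.17 Fz 0.34
```

Request:
step_arm:
  series:
    - [-0.01,0,0,0,0,0]
    - [-0.02,0,0,0,0,0]
    - [-0.03,0,0,0,0,0]
    - [-0.04,0,0,0,0,0]

```text
t: 18.35
ee_pos: [0.5101, -0.1072, 0.0186]
tool_rot: [-0.0, 0.774, 0.633, 0.0]
force: [0.1, 5.1, 0.9]
gripper_width: 0.0002
finger_force: 2.6
```

Request:
step_arm:
  series:
    - [-0.015,0,0,0,0,0]
    - [-0.03,0,0,0,0,0]
    - [-0.045,0,0,0,0,0]
    - [-0.06,0,0,0,0,0]
    - [-0.075,0,0,0,0,0]
    - [-0.09,0,0,0,0,0]
    - [-0.105,0,0,0,0,0]
    - [-0.12,0,0,0,0,0]

```text
t: 19.35
ee_pos: [0.5087, -0.1143, 0.0186]
tool_rot: [-0.0, 0.774, 0.633, 0.0]
force: [0.7, 5.1, -0.2]
gripper_width: 0.0004
finger_force: 2.6
```

```bash
python3 -c "from h import *; st()"
```

```text
t 19.35 s -0.0088 lat 0.5213 z 0.0186 Fy 5.15 Fx -0.33 Fz -0.23
```

Request:
step_arm:
  series:
    - [-0.018,0,0,0,0,0]
    - [-0.036,0,0,0,0,0]
    - [-0.054,0,0,0,0,0]
    - [-0.072,0,0,0,0,0]
    - [-0.09,0,0,0,0,0]
    - [-0.108,0,0,0,0,0]
    - [-0.126,0,0,0,0,0]
    - [-0.144,0,0,0,0,0]
    - [-0.162,0,0,0,0,0]
    - [-0.18,0,0,0,0,0]
    - [-0.195,0,0,0,0,0]
    - [-0.21,0,0,0,0,0]
    - [-0.22,0,0,0,0,0]
    - [-0.22,0,0,0,0,0]

```text
t: 21.1
ee_pos: [0.5061, -0.1273, 0.0186]
tool_rot: [-0.0, 0.774, 0.633, 0.0]
force: [1.4, 5.8, 0.4]
gripper_width: 0.0003
finger_force: 2.7
```

```bash
python3 -c "from h import *; st()"
```

```text
t 21.10 s -0.0221 lat 0.5214 z 0.0186 Fy 6.00 Fx 0.19 Fz 0.37
```

Request:
step_arm:
  series:
    - [0.1,0,0,0,0,0]
    - [0.25,0,-0.2,0,0,0]
    - [0.25,0,-1.1,0,0,0]
    - [-0.6,0,-1.2,0,0,0]
    - [-1.5,0,-1.2,0,0,0]
    - [-2.3,0,-1.2,0,0,0]
    - [-2.5,0,-0.8,0,0,0]
    - [-2.5,0,0,0,0,0]
    - [-2.5,0,0,0,0,0]
    - [-2.5,0,0,0,0,0]

```text
t: 22.35
ee_pos: [0.4768, -0.2745, 0.0202]
tool_rot: [0.0, 0.774, 0.633, 0.0]
force: [0.1, -0.3, -0.3]
gripper_width: 0.0004
finger_force: 0.0
```

```bash
python3 - <<'E'
from h import *
import pickle
st(); c=cam('wrist'); pickle.dump(c,open('w3.pkl','wb')); save(c,'w3')
E
```

```text
t 22.35 s -0.1722 lat 0.5225 z 0.0202 Fy -0.26 Fx 0.14 Fz -0.32
```

View pics/w3.png

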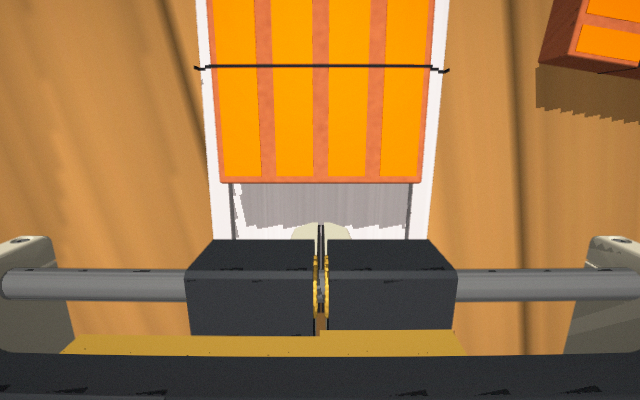

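The pack's centre line is at v≈67, and the mark's ends are at about (203,68) and (440,70). I'll measure the offset and then tap the -y end.

```bash
cat > off.py <<'E'
from h import *
def off(c):
    g=cv2.cvtColor(c['img'],cv2.COLOR_RGB2GRAY).astype(float); h=cv2.cvtColor(c['img'],cv2.COLOR_RGB2HSV)
    def dark(us,v0,v1,z,th):
        r=[]
        for u in us:
            col=g[v0:v1,u]; w=np.clip(th-col,0,None)
            if w.sum()>20: r.append(onz(c,[(u,v0+(w*np.arange(v1-v0)).sum()/w.sum())],z)[0])
        return np.array(r)
    return dark
E
python3 - <<'E'
from off import *
import pickle
c=pickle.load(open('w3.pkl','rb')); d=off(c)
P=d(range(225,415,10),60,74,.052,60); L=d(range(204,209),60,78,.02,120); Q=d(range(433,440),60,78,.02,120)
for n,A in(('pack',P),('L',L),('R',Q)): print(n,len(A),(A@EY).round(4).tolist(),(A@EX)[[0,-1]].round(4))
E
```

```text
pack 19 [-0.0837, -0.0837, -0.0837, -0.0836, -0.0837, -0.0837, -0.0837, -0.0837, -0.0836, -0.0837, -0.0836, -0.0836, -0.0835, -0.0835, -0.0835, -0.0835, -0.0834, -0.0835, -0.0834] [0.48   0.5575]
L 5 [-0.0802, -0.0792, -0.0791, -0.0791, -0.0791] [0.4593 0.4616]
R 7 [-0.0798, -0.0798, -0.0798, -0.0798, -0.0798, -0.0806, -0.0811] [0.5808 0.5841]
```

Request:
step_arm:
  series:
    - [0.05,0,0.02,0,0,0]
    - [0.1,0,0.02,0,0,0]
    - [0.15,0,0.02,0,0,0]
    - [0.2,0,0.02,0,0,0]
    - [0.24,0,0.02,0,0,0]
    - [0.28,0,0.02,0,0,0]
    - [0.3,0,0.02,0,0,0]
    - [0.32,0,0.02,0,0,0]
    - [0.33,0,0.02,0,0,0]

```text
t: 23.52
ee_pos: [0.4801, -0.2552, 0.0173]
tool_rot: [-0.0, 0.774, 0.633, 0.0]
force: [-0.3, 0.1, 0.4]
gripper_width: 0.0
finger_force: 0.0
```

```bash
python3 -c "from h import *; st()"
```

```text
t 23.52 s -0.1526 lat 0.5219 z 0.0173 Fy 0.01 Fx -0.32 Fz 0.36
```

Request:
step_arm:
  series:
    - [0.015,0,0,0,0,0]
    - [0.03,0,0,0,0,0]
    - [0.045,0,0,0,0,0]
    - [0.06,0,0,0,0,0]

```text
t: 24.02
ee_pos: [0.4809, -0.2516, 0.0174]
tool_rot: [0.0, 0.774, 0.633, 0.0]
force: [0.0, -0.2, -0.1]
gripper_width: 0.0005
finger_force: 0.0
```

Request:
step_arm:
  series:
    - [0.01,0,0,0,0,0]
    - [0.02,0,0,0,0,0]

```text
t: 24.28
ee_pos: [0.4811, -0.2505, 0.0174]
tool_rot: [0.0, 0.774, 0.633, -0.0]
force: [-0.2, 0.4, -0.3]
gripper_width: 0.0005
finger_force: 0.0
```

```bash
python3 -c "from h import *; st()"
```

```text
t 24.27 s -0.1478 lat 0.5219 z 0.0174 Fy 0.30 Fx -0.28 Fz -0.25
```

Request:
step_arm:
  series:
    - [0.01,0,0,0,0,0]
    - [0.015,0,0,0,0,0]

```text
t: 24.52
ee_pos: [0.4813, -0.2496, 0.0173]
tool_rot: [-0.0, 0.774, 0.633, -0.0]
force: [0.5, -0.9, 0.4]
gripper_width: 0.0005
finger_force: 0.0
```

Request:
step_arm:
  series:
    - [0.01,0,0,0,0,0]
    - [0.015,0,0,0,0,0]

```text
t: 24.78
ee_pos: [0.4815, -0.2487, 0.0174]
tool_rot: [0.0, 0.774, 0.633, 0.0]
force: [0.8, 0.2, -0.1]
gripper_width: 0.0003
finger_force: 0.0
```

```bash
python3 -c "from h import *; st()"
```

```text
t 24.77 s -0.1460 lat 0.5219 z 0.0174 Fy 0.38 Fx 0.76 Fz -0.07
```

Request:
step_arm:
  series:
    - [0.008,0,0,0,0,0]
    - [0.015,0,0,0,0,0]

```text
t: 25.02
ee_pos: [0.4816, -0.2479, 0.0174]
tool_rot: [0.0, 0.774, 0.633, 0.0]
force: [-0.2, -0.3, 0.4]
gripper_width: 0.0001
finger_force: 0.0
```

Request:
step_arm:
  series:
    - [0.008,0,0,0,0,0]
    - [0.015,0,0,0,0,0]

```text
t: 25.28
ee_pos: [0.4817, -0.2472, 0.0174]
tool_rot: [0.0, 0.774, 0.633, -0.0]
force: [-0.9, -4.7, -0.2]
gripper_width: 0.0002
finger_force: 2.1
```

Request:
step_arm:
  series:
    - [0.008,0,0,0,0,0]
    - [0.015,0,0,0,0,0]

```text
t: 25.52
ee_pos: [0.4819, -0.2463, 0.0173]
tool_rot: [0.0, 0.774, 0.633, -0.0]
force: [-0.5, -4.3, -0.9]
gripper_width: 0.0007
finger_force: 2.2
```

```bash
python3 -c "from h import *; st()"
```

```text
t 25.52 s -0.1436 lat 0.5218 z 0.0173 Fy -4.28 Fx 0.34 Fz -0.86
```

Request:
step_arm:
  series:
    - [0.01,0,0,0,0,0]
    - [0.02,0,0,0,0,0]
    - [0.03,0,0,0,0,0]
    - [0.04,0,0,0,0,0]
    - [0.04,0,0,0,0,0]

```text
t: 26.15
ee_pos: [0.4825, -0.2436, 0.0173]
tool_rot: [-0.0, 0.774, 0.633, 0.0]
force: [-1.0, -3.8, -0.8]
gripper_width: 0.0007
finger_force: 1.8
```

```bash
python3 -c "from h import *; st()"
```

```text
t 26.15 s -0.1409 lat 0.5218 z 0.0173 Fy -3.97 Fx -0.22 Fz -0.83
```

Request:
step_arm:
  series:
    - [-0.1,0,0,0,0,0]
    - [-0.3,0,0,0,0,0]
    - [-0.52,0,-0.3,0,0,0]
    - [-0.52,0,-0.8,0,0,0]
    - [-0.52,0,-0.8,0,0,0]
    - [-0.52,0,-0.8,0,0,0]

```text
t: 26.9
ee_pos: [0.4761, -0.2747, 0.0655]
tool_rot: [0.0, 0.774, 0.633, 0.0]
force: [-0.1, -0.5, -0.7]
gripper_width: 0.0004
finger_force: 0.0
```

```bash
python3 - <<'E'
from off import *
st(); c=cam('wrist'); save(c,'w4'); d=off(c)
g=cv2.cvtColor(c['img'],cv2.COLOR_RGB2GRAY)
M=np.array([0,0,.02])+EY*-.08
for l in(.459,.5217,.583): print(proj(c,M+EX*l).round(1))
print(g[60:150,320].tolist())
E
```

```text
t 26.90 s -0.1726 lat 0.5219 z 0.0655 Fy -0.53 Fx 0.04 Fz -0.66
[[229.1  78. ]]
[[322.2  78.1]]
[[413.2  78.6]]
[149, 150, 152, 152, 155, 155, 156, 151, 153, 137, 85, 41, 84, 137, 149, 150, 150, 149, 148, 151, 153, 154, 153, 151, 152, 153, 153, 155, 154, 151, 152, 154, 152, 153, 149, 147, 148, 147, 150, 150, 145, 149, 151, 150, 153, 152, 155, 153, 153, 154, 151, 152, 153, 152, 149, 148, 147, 145, 144, 142, 144, 144, 147, 152, 149, 151, 154, 157, 157, 159, 155, 154, 151, 155, 154, 153, 154, 154, 156, 155, 153, 157, 158, 160, 157, 157, 154, 153, 152, 151]
```

```bash
python3 - <<'E'
from off import *
c=cam('wrist'); d=off(c)
P=d(range(245,400,10),62,82,.052,110); L=d(range(226,236),68,88,.02,130); Q=d(range(407,418),68,88,.02,130)
for n,A in(('pack',P),('L',L),('R',Q)): print(n,len(A),(A@EY).round(4).tolist())
to(np.array([0,0,.08])+EY*-.0805+EX*.5215)
E
```

```text
pack 16 [-0.0801, -0.0801, -0.0801, -0.0801, -0.0801, -0.0801, -0.0801, -0.0801, -0.0801, -0.0801, -0.08, -0.08, -0.08, -0.0799, -0.0799, -0.0798]
L 10 [-0.0803, -0.0804, -0.0804, -0.0804, -0.0804, -0.0801, -0.0793, -0.0793, -0.0792, -0.0794]
R 11 [-0.0801, -0.0801, -0.0802, -0.0802, -0.0802, -0.0802, -0.0803, -0.081, -0.0811, -0.0811, -0.0811]
t 27.0 p [ 0.4759 -0.2743  0.0648] rot
 [[ 1.988e-01  9.800e-01 -8.000e-04]
 [ 9.800e-01 -1.988e-01  6.000e-04]
 [ 4.000e-04 -9.000e-04 -1.000e+00]] 
d [ 1.529  0.004 -0.254] w [0. 0. 0.]
```

Request:
step_arm:
  series:
    - [0.2,0,-0.25,0,0,0]
    - [1.0,0,-0.25,0,0,0]
    - [1.53,0,-0.25,0,0,0]
    - [1.53,0,-0.1,0,0,0]
    - [1.53,0,0.1,0,0,0]
    - [1.53,0,0.22,0,0,0]
    - [1.53,0,0.26,0,0,0]
    - [1.53,0,0.26,0,0,0]

```text
t: 28.0
ee_pos: [0.4943, -0.1847, 0.0496]
tool_rot: [-0.0, 0.774, 0.633, -0.0]
force: [0.3, 0.9, 0.8]
gripper_width: 0.0004
finger_force: 0.0
```

```bash
python3 -c "from h import *; st()"
```

```text
t 28.00 s -0.0807 lat 0.5215 z 0.0496 Fy 0.97 Fx 0.14 Fz 0.84
```

Request:
step_arm:
  series:
    - [0,0,0.015,0,0,0]
    - [0,0,0.03,0,0,0]
    - [0,0,0.045,0,0,0]
    - [0,0,0.055,0,0,0]
    - [0,0,0.055,0,0,0]

```text
t: 28.62
ee_pos: [0.4945, -0.1843, 0.0464]
tool_rot: [-0.0, 0.774, 0.633, -0.0]
force: [0.5, -0.3, 0.1]
gripper_width: 0.0007
finger_force: 0.0
```

Request:
step_arm:
  series:
    - [0,0,0.007,0,0,0]
    - [0,0,0.007,0,0,0]

```text
t: 28.88
ee_pos: [0.4945, -0.1844, 0.046]
tool_rot: [0.0, 0.774, 0.633, 0.0]
force: [-0.6, 0.8, -0.4]
gripper_width: 0.0008
finger_force: 0.0
```

Request:
step_arm:
  series:
    - [0,0,0.006,0,0,0]
    - [0,0,0.006,0,0,0]

```text
t: 29.12
ee_pos: [0.4945, -0.1844, 0.0456]
tool_rot: [-0.0, 0.774, 0.633, -0.0]
force: [-0.4, -0.0, -0.7]
gripper_width: 0.0002
finger_force: 0.0
```

Request:
step_arm:
  series:
    - [0,0,0.006,0,0,0]
    - [0,0,0.006,0,0,0]

```text
t: 29.38
ee_pos: [0.4945, -0.1844, 0.0454]
tool_rot: [0.0, 0.774, 0.633, 0.0]
force: [-0.3, -0.3, 1.7]
gripper_width: 0.0004
finger_force: 0.5
```

Request:
step_arm:
  series:
    - [0,0,0.006,0,0,0]
    - [0,0,0.006,0,0,0]

```text
t: 29.62
ee_pos: [0.4945, -0.1844, 0.0453]
tool_rot: [0.0, 0.774, 0.633, -0.0]
force: [-2.3, 1.0, 5.2]
gripper_width: 0.0005
finger_force: 2.9
```

Request:
step_arm:
  series:
    - [0,0,0.004,0,0,0]
    - [0,0,0.004,0,0,0]

```text
t: 29.88
ee_pos: [0.4945, -0.1844, 0.0453]
tool_rot: [0.0, 0.774, 0.633, 0.0]
force: [-4.3, 1.1, 7.4]
gripper_width: 0.0002
finger_force: 4.3
```

Request:
step_arm:
  series:
    - [0,0,0,0,0,0]
    - [0,0,0,0,0,0]
    - [0,0,0,0,0,0]
    - [0,0,0,0,0,0]

```text
t: 30.38
ee_pos: [0.4945, -0.1844, 0.0453]
tool_rot: [0.0, 0.774, 0.633, 0.0]
force: [-3.7, 2.8, 8.1]
gripper_width: 0.0006
finger_force: 4.2
```

Request:
step_arm:
  series:
    - [0,0,0,0,0,0]
    - [0,0,0,0,0,0]
    - [0,0,0,0,0,0]
    - [0,0,0,0,0,0]

```text
t: 30.88
ee_pos: [0.4945, -0.1844, 0.0453]
tool_rot: [0.0, 0.774, 0.633, 0.0]
force: [-4.5, 1.7, 8.2]
gripper_width: 0.0004
finger_force: 4.2
```

Request:
step_arm:
  series:
    - [0,0,-0.1,0,0,0]
    - [0,0,-0.6,0,0,0]
    - [0,0,-1.5,0,0,0]
    - [0.3,0,-2.3,0,0,0]
    - [0.3,0,-2.55,0,0,0]
    - [0.3,0,-2.55,0,0,0]
    - [0.3,0,-2.55,0,0,0]
    - [0.3,0,-2.55,0,0,0]

```text
t: 31.88
ee_pos: [0.4976, -0.1668, 0.1962]
tool_rot: [-0.001, 0.774, 0.633, -0.001]
force: [-0.4, -0.5, 0.3]
gripper_width: 0.0003
finger_force: 0.0
```

```bash
python3 - <<'E'
from off import *
st(); c=cam('wrist'); save(c,'w5'); d=off(c)
m=proj(c,np.array([[0,0,.02]]*2)+np.outer([-.0803]*2,EY)+np.outer([.459,.583],EX)); p=proj(c,np.array([[0,0,.052]]*2)+np.outer([-.0803]*2,EY)+np.outer([.48,.56],EX)); print(m.round(1),p.round(1))
vm=int(m[:,1].mean()); vp=int(p[:,1].mean())
P=d(range(int(p[0,0]),int(p[1,0]),6),vp-6,vp+7,.052,110); print('pack',(P@EY).round(4).tolist())
for u in m[:,0]:
    A=d(range(int(u)-4,int(u)+5),vm-5,vm+6,.02,130); print((A@EY).round(4).tolist() if len(A) else None)
# box from this picture's opposite: target above box
to(np.array([.5176,.2104,.24]),-.204)
E
```

```text
t 31.88 s -0.0625 lat 0.5211 z 0.1962 Fy -0.53 Fx -0.30 Fz 0.34
[[268.7 191.7]
 [374.6 192. ]] [[283.4 198.8]
 [358.2 199. ]]
pack [-0.0806, -0.0806, -0.0805, -0.0805, -0.0805, -0.0805, -0.0804, -0.0804, -0.0804, -0.0804, -0.0803, -0.0803, -0.0803]
[-0.081, -0.0795, -0.0819, -0.0819]
[-0.0827, -0.0827, -0.0815, -0.0801]
t 31.93 p [ 0.4977 -0.1668  0.1964] rot
 [[ 1.989e-01  9.800e-01 -1.700e-03]
 [ 9.800e-01 -1.989e-01  6.000e-04]
 [ 3.000e-04 -1.800e-03 -1.000e+00]] 
d [ 6.227 -0.927 -0.723] w [-0.01  -0.002  0.022]
```

Request:
step_arm:
  series:
    - [1.0,-0.15,-0.4,0,0,0]
    - [2.0,-0.3,-0.72,0,0,0]
    - [3.0,-0.45,-0.72,0,0,0]
    - [4.0,-0.6,-0.72,0,0,0]
    - [5.0,-0.75,-0.72,0,0,0]
    - [6.0,-0.9,-0.72,0,0,0]
    - [6.7,-0.93,-0.72,0,0,0]
    - [6.7,-0.93,-0.72,0,0,0]
    - [6.7,-0.93,-0.72,0,0,0]
    - [6.7,-0.93,-0.72,0,0,0]

```text
t: 33.17
ee_pos: [0.5233, 0.2374, 0.2409]
tool_rot: [0.0, 0.775, 0.633, 0.0]
force: [0.2, -0.6, -0.1]
gripper_width: 0.0002
finger_force: 0.0
```

```bash
python3 - <<'E'
from off import *
import pickle
s,T=pose(); c=cam('wrist'); pickle.dump(c,open('w6.pkl','wb')); save(c,'w6'); print(T[:3].round(4).tolist())
E
```

```text
[[0.1998, 0.9798, 0.0001, 0.5233], [0.9798, -0.1998, -0.0001, 0.2374], [-0.0, 0.0001, -1.0, 0.2409]]
```

View pics/w6.png

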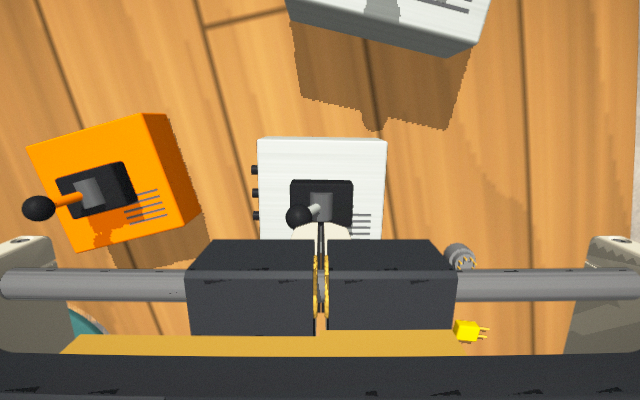

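The box's far top corners are at about (258,138) and (386,139), and the toggle ball is at (298,217), on the box's -x side as expected.

```bash
python3 - <<'E'
from h import *
import pickle
c=pickle.load(open('w6.pkl','rb')); s,T=pose()
B=onz(c,[(258,138.5),(386,138.5)],.063); b=onz(c,[(298,217)],.130)[0]
dx=B[1]-B[0]; print(B.round(4),np.linalg.norm(dx),np.arctan2(dx[1],dx[0])); y=np.array([-dx[1],dx[0],0])/np.linalg.norm(dx)
ctr=B.mean(0)-.07*y; print('ctr',ctr,'ball',b)
r=T[:3,:3].T@(b-ctr); print('ball rel ctr tool',r)
ex=np.array([np.cos(-.203),np.sin(-.203),0]); st0=b-ex*.048; st0[2]=.108
to(b,-.203); to(st0,-.203)
E
```

```text
[[0.4619 0.2945 0.063 ]
 [0.6035 0.2655 0.063 ]] 0.14451618700589441 -0.20186521127114587
ctr [0.51866668 0.2114534  0.063     ] ball [0.49541207 0.21534236 0.13      ]
ball rel ctr tool [-0.00083539 -0.02354616 -0.06700583]
t 33.23 p [0.5233 0.2374 0.241 ] rot
 [[ 1.999e-01  9.798e-01  3.000e-04]
 [ 9.798e-01 -1.999e-01  0.000e+00]
 [ 1.000e-04  2.000e-04 -1.000e+00]] 
d [-0.453 -0.383  1.85 ] w [ 0.001 -0.     0.01 ]
t 33.23 p [0.5233 0.2374 0.241 ] rot
 [[ 1.999e-01  9.798e-01  3.000e-04]
 [ 9.798e-01 -1.999e-01  0.000e+00]
 [ 1.000e-04  2.000e-04 -1.000e+00]] 
d [-0.451 -1.183  2.217] w [ 0.001 -0.     0.01 ]
```

Request:
step_arm:
  series:
    - [-0.3,-0.7,0,0,0,0]
    - [-0.45,-1.3,0,0,0,0]
    - [-0.45,-1.3,0.8,0,0,0]
    - [-0.45,-1.3,1.7,0,0,0]
    - [-0.45,-1.3,2.2,0,0,0]
    - [-0.45,-1.3,2.2,0,0,0]
    - [-0.45,-1.2,2.2,0,0,0]
    - [-0.45,-1.1,2.2,0,0,0]
    - [-0.45,-1.0,2.2,0,0,0]
    - [-0.45,-0.95,2.2,0,0,0]
    - [-0.45,-0.9,2.2,0,0,0]
    - [-0.45,-0.85,2.2,0,0,0]
    - [-0.45,-0.8,2.2,0,0,0]

```text
t: 34.85
ee_pos: [0.4708, 0.2215, 0.109]
tool_rot: [-0.0, 0.774, 0.633, -0.0]
force: [-7.2, 2.3, 6.7]
gripper_width: 0.0004
finger_force: 3.7
```

Request:
step_arm:
  series:
    - [0,0.06,0,0,0,0]
    - [0,0.12,0,0,0,0]
    - [0,0.18,0,0,0,0]
    - [0,0.24,0,0,0,0]
    - [0,0.3,0,0,0,0]
    - [0,0.36,0,0,0,0]
    - [0,0.42,0,0,0,0]
    - [0,0.46,0,0,0,0]
    - [0,0.5,0,0,0,0]
    - [0,0.54,0,0,0,0]
    - [0,0.58,0,0,0,0]
    - [0,0.58,0,0,0,0]

```text
t: 36.35
ee_pos: [0.5051, 0.2145, 0.1088]
tool_rot: [0.0, 0.774, 0.633, -0.0]
force: [0.4, 0.0, 0.1]
gripper_width: 0.0005
finger_force: 0.0
```

```bash
python3 -c "from h import *; st()"
```

```text
t 36.35 s 0.3123 lat 0.4512 z 0.1088 Fy 0.09 Fx 0.40 Fz 0.08
```

Request:
step_arm:
  series:
    - [0,0.04,0,0,0,0]
    - [0,0.08,0,0,0,0]
    - [0,0.12,0,0,0,0]
    - [0,0.12,0,0,0,0]

```text
t: 36.85
ee_pos: [0.5122, 0.213, 0.1089]
tool_rot: [0.0, 0.774, 0.633, 0.0]
force: [-0.5, -0.7, 0.2]
gripper_width: 0.0007
finger_force: 0.0
```

```bash
python3 - <<'E'
from h import *
import pickle
st(); s,T=pose()
w=cam('wrist'); g=cv2.cvtColor(w['img'],cv2.COLOR_RGB2GRAY)
for th in(.1,.5,.8,1.0):
    a=th-.5; P=np.array([.5187,.2115,.085])+.05*np.sin(a)*np.array([.98,-.2,0])+np.array([0,0,.05*np.cos(a)])
    print(th,P.round(3),proj(w,P)[0].round(1),[proj(cam(n),P)[0].round(1).tolist() for n in('top','scene')])
M=(g<50).astype('uint8'); M[238:]=0
n,_,S,C=cv2.connectedComponentsWithStats(M)
for i in range(1,n):
    if S[i,4]>40: print(S[i],C[i].round(1))
E
```

```text
t 36.85 s 0.3124 lat 0.4585 z 0.1089 Fy -0.77 Fx -0.33 Fz 0.19
0.1 [0.5   0.215 0.131] [298.3 247.8] [[289.4, 199.4], [377.2, 196.0]]
0.5 [0.519 0.212 0.135] [335.4 251. ] [[290.8, 190.7], [378.0, 202.0]]
0.8 [0.533 0.209 0.133] [363.4 249.2] [[292.1, 184.6], [378.4, 208.0]]
1.0 [0.542 0.207 0.129] [379.5 246.2] [[293.0, 181.0], [378.6, 212.4]]
[   0  151   42   75 2032] [ 14.7 191.6]
[221 164   7   8  46] [224.2 167.7]
[ 279  180  114   58 4096] [331.8 204.4]
```

Request:
step_arm:
  series:
    - [0,-0.2,0,0,0,0]
    - [0,-0.4,0,0,0,0]
    - [0,-0.4,-0.8,0,0,0]
    - [0,-0.3,-1.7,0,0,0]
    - [0.45,0.1,-2.2,0,0,0]
    - [0.45,0.1,-2.2,0,0,0]
    - [0.45,0.1,-2.2,0,0,0]

```text
t: 38.17
ee_pos: [0.5223, 0.2382, 0.2399]
tool_rot: [-0.0, 0.774, 0.633, -0.001]
force: [0.3, -0.9, 0.2]
gripper_width: 0.0003
finger_force: 0.0
```

```bash
python3 - <<'E'
from h import *
import pickle
st(); o=pickle.load(open('w6.pkl','rb')); c=cam('wrist'); pickle.dump(c,open('w7.pkl','wb')); save(c,'w7')
for n,k in(('old',o),('new',c)):
    g=cv2.cvtColor(k['img'],cv2.COLOR_RGB2GRAY)
    print(n); print('\n'.join(''.join('#' if g[v,u]<45 else '+' if g[v,u]<130 else '.' for u in range(270,390,2)) for v in range(170,238,4)))
for th in(.1,.8,.9,1.0):
    a=th-.5; P=np.array([.5187,.2115,.085])+.05*np.sin(a)*np.array([.98,-.2,0])+np.array([0,0,.05*np.cos(a)]); print(th,proj(c,P)[0].round(1))
E
```

```text
t 38.17 s 0.3391 lat 0.4632 z 0.2399 Fy -0.77 Fx 0.52 Fz 0.17
old
..........................................................+.
..........................................................+.
..........................................................+.
...........##############################.................++
..........#+++#++#++++#++#+#+#++++++++#+++................++
..........#+++#++##++++++++++++##+#+++++++.................+
..........#++++#++#++++++++++++++#++++#+#+.................+
..........#++#+#++++++++++++++++++++++++++.................+
..........#+#+++###+++++++++++++++#+##++++..................
..........##++++###+......+++++++++##+##++..................
.........##+++++++##....++++++++++##+++##+..................
........##+++++++####+++++++++++#+++++++#++++++++++.........
........###++++++####+++++++++++#++#++#+#...................
.........#####+####++...###....+#+####++#+..................
..........###++.........+++.........+++++...................
........................#++.................................
........................+++.............++................
[... 415 characters left out ...]
.................+
...........++++++++#+++++++++++++#+++++++#..................
...........#++##+###++++++++++++#++++#+++#..................
...........#+++++++++++++++.....++######+#..................
...........#+++++##++++++++......#+++#+++#+.................
...........###++++++++++++++++.+#+#+++++++##................
...........#+##++++++++++++++++###+++++++###................
...........#####+#+++...+++...++####+++++###.....++.........
............+++.........+++..........+#####.................
........................+++............#++..................
........................+++.............++++++++++..........
0.1 [303.5 217.3]
0.8 [339.1 217.9]
0.9 [343.8 217.4]
1.0 [348.3 216.7]
```

The ball is now at about (346,216), which is angle ≈0.95. I'll nudge it against its stop to be sure.

Request:
step_arm:
  series:
    - [-0.2,-0.5,0,0,0,0]
    - [-0.45,-0.8,0.3,0,0,0]
    - [-0.45,-0.8,1.2,0,0,0]
    - [-0.45,-0.8,2.1,0,0,0]
    - [-0.45,-0.7,2.2,0,0,0]
    - [-0.45,-0.4,2.2,0,0,0]
    - [-0.45,-0.15,2.2,0,0,0]
    - [-0.45,-0.1,2.2,0,0,0]
    - [-0.45,-0.1,2.2,0,0,0]

```text
t: 39.35
ee_pos: [0.5125, 0.213, 0.1094]
tool_rot: [0.0, 0.774, 0.633, 0.0]
force: [-0.8, -0.1, 0.3]
gripper_width: 0.0003
finger_force: 0.0
```

Request:
step_arm:
  series:
    - [0,0.02,0,0,0,0]
    - [0,0.04,0,0,0,0]
    - [0,0.04,0,0,0,0]

```text
t: 39.72
ee_pos: [0.5142, 0.2127, 0.1089]
tool_rot: [-0.0, 0.774, 0.633, -0.0]
force: [-0.8, 1.0, 0.7]
gripper_width: 0.0005
finger_force: 0.4
```

Request:
step_arm:
  series:
    - [0,0.02,0,0,0,0]
    - [0,0.04,0,0,0,0]
    - [0,0.04,0,0,0,0]

```text
t: 40.1
ee_pos: [0.5152, 0.2125, 0.1087]
tool_rot: [-0.001, 0.774, 0.633, -0.001]
force: [-15.4, 2.1, 5.8]
gripper_width: 0.0004
finger_force: 7.9
```

Request:
step_arm:
  series:
    - [0,0.02,0,0,0,0]
    - [0,0.04,0,0,0,0]
    - [0,0.04,0,0,0,0]

```text
t: 40.48
ee_pos: [0.5156, 0.2125, 0.1086]
tool_rot: [-0.003, 0.774, 0.633, -0.003]
force: [-35.2, 4.2, 13.7]
gripper_width: 0.0001
finger_force: 18.0
```

Request:
step_arm:
  series:
    - [0,-0.2,0,0,0,0]
    - [0,-0.5,0,0,0,0]
    - [0,-0.6,-0.8,0,0,0]
    - [0,-0.5,-1.7,0,0,0]
    - [0.45,-0.02,-2.2,0,0,0]
    - [0.45,-0.02,-2.2,0,0,0]
    - [0.45,-0.02,-2.2,0,0,0]

```text
t: 41.35
ee_pos: [0.5225, 0.2382, 0.24]
tool_rot: [-0.0, 0.774, 0.633, -0.001]
force: [-1.1, -0.6, -0.8]
gripper_width: 0.0006
finger_force: 0.0
```

```bash
python3 - <<'E'
from h import *
st(); c=cam('wrist'); g=cv2.cvtColor(c['img'],cv2.COLOR_RGB2GRAY)
print('\n'.join(''.join('#' if g[v,u]<45 else '+' if g[v,u]<130 else '.' for u in range(270,390,2)) for v in range(190,238,4)))
print(bot.job_done())
E
```

```text
t 41.35 s 0.3391 lat 0.4634 z 0.2400 Fy -0.84 Fx -0.94 Fz -0.76
...........#+#++++++++#+++#++#+#+++++#+#+#.................+
...........++#++++++++++++++++++++++#++#+#.................+
...........#+++++#++++++++++++++##+#+++++#..................
...........#+++++#++++++++++++++++++#++++#..................
...........++#+#+++++++++++.....+++#######..................
...........#+++++++#+++++++.......#+#++++##+................
...........#+#+++##++++++++++++..#+++++++++#+...............
...........#++###+++++++++++++++###++++++++##...............
...........##+++++#++...+++...++######++#####....+..........
............+++.........+++..........+######................
........................+++............+#+..................
........................+++.............++++++++++..........
the job is handed in; nothing more can be done
None
```

I handed the job in at about 41 s. The pack was tapped from both ends to within about 1 mm of the mark and bedded at about 8 N for a second, the toggle was pushed to its stop, and nothing on the ledge was touched.

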